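Clamp a wooden bar in the drilling jig

TASK

Get the wooden bar ready for drilling: slide it along the jig until its end meets the screw of the steel stop and press it home there with a firm push of about 10 N, then push the clamp's upright handle over so that it snaps shut and holds the bar there. Go by feel and never push harder than 15 N on the bar or 20 N on the handle and the jig; do not disturb the glass flask.

Things in the scene. Friction and masses are not known exactly. Their poses are not given: they have to be found in the camera images.
- jig: Drilling jig fixed to the table: plywood board 240 x 140 x 12 mm with two wooden guide rails (12 wide, 14 high, 44 mm apart inside) along its x axis. Origin: underside of the board, on the channel's centre line. Its x axis points along the channel towards the stop, y to the clamp's side, z up. The rails run from x = -15 to x = 100 mm, so the back end of the bar always stands clear of them. The clamp's hinge axis is parallel to x, at x = 35, y = 56, z = 52 mm.
- stop: Rigid steel end stop, block 16 (x) x 42 x 24 mm, at the channel's far end, its place along it varies; origin: centre of its underside on the board, axes as the jig's. The bar meets the round head (16 mm, centred 12 mm above the board) of its locked adjusting screw, whose setting varies and is not measured: the head's face stands 14 to 34 mm before the origin (jig -x), so it must be felt.
- bar_mid (a point): Centre of the loose plain wooden bar, 110 (x) x 40 (y) x 24 mm (z), about 80 g, lying flat on the jig's board between the rails, 15 to 75 mm short of the stop screw; a pencil cross is drawn on its top near its back end. It slides easily; it need not be lifted.
- bar_front (a point): Centre of the bar's front end face, the one that must meet the stop's screw (12 mm above the bar's underside).
- bar_back (a point): Centre of the bar's back end face, the one to push on (12 mm above the bar's underside, 24 mm above the table); its x axis points along the bar to the front.
- clamp (a joint): Angle of the clamp lever about its hinge, rad. 0 = open: the black handle leans 17 degrees outwards (jig +y) and the steel jaw is raised. It grows as the handle is pushed towards the channel (jig -y). A spring holds it open until the centre, 0.6 rad, and beyond that snaps it shut: about 1.0 rad when the rubber jaw pad rests on the bar, 1.15 with nothing under it. Getting it started takes about 8 N sideways at the grip; the force falls to nothing at the centre.
- handle_grip (a point): Middle of the length of the clamp's upright black round grip (20 mm diameter, 66 mm long), on the handle's axis, 79 mm from the hinge axis; it moves with the lever. With the clamp open it is about 23 mm outwards of and 75 mm above the hinge. Push it from its outer side.
- flask: Bystander: conical glass flask, 80 mm wide, 104 mm high; origin at the centre of its underside. Leave it alone.
Not all that is in view belongs to the job. Leave any green or turquoise look-alike of the part that bears bar_mid alone.

How it is judged:
By the outcome, as a careful person would: the job done as asked, in the order asked, and still so for the second after the job is handed in, with the robot touching nothing.
It also fails if it takes over 72 s, if anything falls off the work surface, if the arm or the gripper's body presses on something with over 40 N, if the wrist force passes 120 N, or if a joint passes its speed limit or range.

ROBOT

A 7-joint arm with a two-finger parallel gripper is mounted at the origin on the work surface. World frame = base frame: x ahead of the robot, y to its left, z up, the work surface at z = 0. Lengths are in mm, angles in rad, forces in N, time in s.
With the tool pointing down it reaches from about 425 to 925 mm from the base axis. Payload 6.8 kg.
Tool frame: the origin (TCP) lies midway between the tips of the shut fingers; the grasp point (between the pads) lies 19 mm behind it; z points along the fingers, y is the line along which they close (so a half turn about z gives the same grasp; the last joint's range is limited). The gripper opens to 85 mm and grips with 20 to 120 N. Pads are 22 mm wide; open, the fingers measure 114 mm over their backs; the gripper's body (76 mm by 85 mm) begins 54 mm behind the grasp point. The pads swing forward as they close: fully open they stand 13 mm farther back than shut.
Start: joints at [-1.221, 0.477, 0.022, 1.555, -0.011, 1.109, -0.083], TCP at [298.333, 605.512, 231.308] pointing down, gripper open.
Joint ranges: [-2.96, 2.96], [-0.34, 2.1], [-1.41, 1.46], [0.24, 2.44], [-1.37, 4.51], [0.17, 1.92], [-2.96, 2.96]. Speed limits (rad/s): [2.39, 2.39, 3.14, 3.14, 3.14, 3.14, 3.14].

INTERFACE

Orientations are given as a unit quaternion [x, y, z, w].
In Python, from rig import r gives the robot as it stands.
- The arm moves only by the tool servo_tool, never from a script. Its argument "series" is a list of rows, each a list of 7 numbers: the shift along the tool's x, y, z in cm, then the turn, a rotation vector about the tool's x, y, z in rad, then the closure in counts, from 0 (fully open) to 255 (shut). A call has 1 to 10 rows; each row is the pose to reach, as a shift and turn from the pose commanded when the call began, along the tool's axes at that moment; what a row does not reach only later rows make up. A row lasts 1/8 s, in which the tool goes at most 62.5 mm and 10.7 degrees, less where a joint would pass 70% of its speed; a pose out of reach is approached as far as the arm can. A call with a gripper value outside its range is refused whole. The fingers move at their own pace and stop on an object; "squeeze" is the grip in N (left out, the last holds). Time passes only in rows, so rows that repeat a pose let the fingers close. It gives the time, the measured TCP pose, the force, the opening and the grip force at its end, in the units of the state.
- r.get_state(): the state, without advancing time (a new reading comes with each control period).
- r.capture(name): name is "scene" or "top" or "wrist"; returns (picture, depth): 480x640x3 uint8, blue, green, red; 480x640 float32, mm along the optical axis (not along the pixel's ray), 0 where there is no reading.
- r.calibration(name): a dict with "K" (3x3 intrinsics, pixels), "k1" (the pictures are not rectified: a ray, as slopes to the right and down, at radius r is drawn at 1 + k1 r^2 times it, then the intrinsics apply), "T" (4x4, takes a point from camera to world coordinates). Camera axes: x right, y down, z forward; pixel columns grow to the right and rows downward; lengths in mm; the calibration is good to about 2 mm. A picture is of the moment at which its call begins: read the wrist's pose just before it. calibration takes no time and is no camera call; for the wrist camera it gives the pose at the moment of the call.
- r.job_done(): hands the job in; it is judged then, once.
The state is a dict: "time": time; "joints": joint angles; "dq": joint speeds; "joint_torque": joint torques, N m; "position": TCP position; "ee_rot": TCP orientation; "wrist_force": force on the tool from outside, world axes, zero at the start; "moment": the same for the moment, N m; "grip_width": opening from 0.0 (shut) to 1.0 (fully open); "finger_force": force on a finger pad.
Only numpy, scipy, OpenCV 4.12 (cv2) and the standard library are available. Lean on these libraries where they do the work, as an engineer would, in place of code of your own. Each camera call takes 0.05 s, during which the arm holds its last target. There are 200 camera calls.

## Working session

There is one attempt and no reset: what is moved stays moved. The work goes in short steps, Python scripts to look and compute and a tool call to move; the robot and the scene stay as the last step left them, time stands still between calls to the robot, and variables do not carry over. Pictures are saved under pics/ and viewed, at most 10 in all, crops included, and the job is handed in when it is done.

Besides the shell and the picture viewer there is one more tool, called after ">>>" by a JSON object that holds its "method" and its "body", one argument or row to a line. servo_tool: Moves the arm, as the interface text tells. Its arguments: {"type":"object","properties":{"series":{"type":"array"},"squeeze":{"type":"number"}},"required":["series"]}

```bash
mkdir -p pics
cat > h.py <<'E'
import numpy as np, cv2
from rig import r
def ray(c,u,v):
    K=np.array(c["K"]);T=np.array(c["T"])
    x=(u-K[0,2])/K[0,0];y=(v-K[1,2])/K[1,1]
    rd=np.hypot(x,y);s=rd
    for _ in range(20): s=rd/(1+c["k1"]*s*s)
    f=s/rd if rd>0 else 1
    return T[:3,3],T[:3,:3]@np.array([x*f,y*f,1])
def onz(c,u,v,z):
    o,d=ray(c,u,v); return o+d*(z-o[2])/d[2]
def atd(c,u,v,D):
    o,d=ray(c,u,v); return o+d*D
E
python3 - <<'E'
from h import *
for n in("scene","top"):
    p,d=r.capture(n);cv2.imwrite(f"pics/{n}0.png",p);np.save(f"{n}0.npy",d)
    c=r.calibration(n);print(n,np.round(np.array(c["T"]),3).tolist(),np.array(c["K"]).tolist(),c["k1"])
s=r.get_state();print(s)
E
```

```text
scene [[0.662, 0.618, -0.425, 882.353], [0.75, -0.534, 0.391, -323.879], [0.015, -0.577, -0.817, 779.123], [0.0, 0.0, 0.0, 1.0]] [[582.3610315852246, 0.0, 317.65413323782093], [0.0, 582.3610315852246, 247.1331658704934], [0.0, 0.0, 1.0]] -0.07234010422506496
top [[-0.007, -0.997, 0.071, 512.775], [-1.0, 0.006, -0.018, -22.804], [0.017, -0.071, -0.997, 742.216], [0.0, 0.0, 0.0, 1.0]] [[479.691750701423, 0.0, 312.79718524827194], [0.0, 479.691750701423, 235.48554285694004], [0.0, 0.0, 1.0]] -0.07916244709793013
{'time': 0.1, 'joints': array([-1.22111674,  0.47772658,  0.02238885,  1.55632042, -0.01149095,
        1.10931834, -0.08310436]), 'dq': array([ 0.00089208,  0.00054438, -0.00099209, -0.00321899,  0.00022429,
        0.00079901,  0.0014456 ]), 'joint_torque': array([ 3.47593923e-03, -5.97760928e+01,  1.61302663e+00, -2.81954312e+01,
        1.27623189e-02,  5.05189309e-03,  8.63360924e-06]), 'position': array([298.12734789, 605.01192787, 230.43129673]), 'ee_rot': array([ 2.26906567e-01,  9.73916184e-01, -8.14131883e-04, -1.13291337e-04]), 'wrist_force': array([-0.06366816, -0.10105614,  0.09745928]), 'moment': array([0.00617364, 0.01347464, 0.01287083]), 'finger_force': 0.0, 'grip_width': 1.0035850225916123}
```

View pics/top0.png

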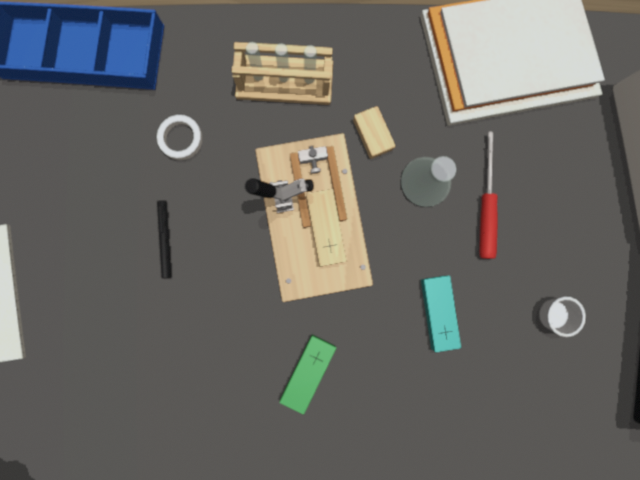

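View pics/scene0.png

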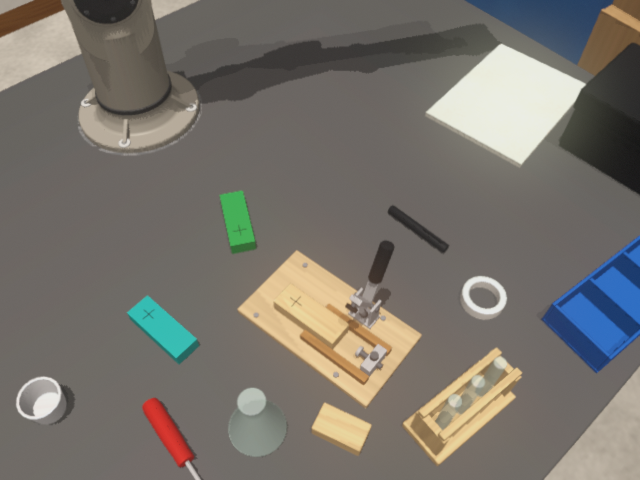

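The bar meant is the pale wooden piece on the jig at top (327,228): wood, between the rails, with a cross at its back end. The look-alikes are green (308,375), turquoise (442,314) and a small wood block off the jig (374,132). The stop is at (313,155), the grip at (262,188) and the flask at (428,180). I'll confirm this in one enlarged crop and measure.

Run:
```python
from h import *
p=cv2.imread("pics/top0.png")
cv2.imwrite("pics/crop0.png",cv2.resize(p[120:310,230:400],None,fx=3.1,fy=3.1,interpolation=cv2.INTER_CUBIC))
c=r.calibration("top");d=np.load("top0.npy")
for n,u,v,z in[("c1",257,148,12),("c2",344,135,12),("c3",371,287,12),("c4",283,300,12)]: print(n,onz(c,u,v,z).round(1))
hsv=cv2.cvtColor(p,cv2.COLOR_BGR2HSV)
print([ (q,hsv[q[1],q[0]].tolist(),d[q[1],q[0]]) for q in[(327,215),(325,255),(290,250),(355,250),(340,190),(300,170)]])
# points by depth in jig area
v,u=np.mgrid[120:310,230:400];u=u.ravel();v=v.ravel()
P=np.array([atd(c,a,b,d[b,a]) for a,b in zip(u,v)])
np.save("P.npy",np.c_[u,v,P])
# board rectangle: low wood coloured
m=(P[:,2]>6)&(P[:,2]<18)
q=np.c_[u,v][m]
img=np.zeros((480,640),np.uint8);img[q[:,1],q[:,0]]=255
img=cv2.morphologyEx(img,cv2.MORPH_OPEN,np.ones((5,5)))
cn=max(cv2.findContours(img,0,2)[0],key=cv2.contourArea)
print("board z",np.median(P[m][:,2]))
W=np.array([onz(c,*x[0],12)[:2] for x in cn],np.float32);print("board",cv2.minAreaRect(W))
# bar top: z ~36
m=(P[:,2]>30)&(P[:,2]<42)
q=np.c_[u,v][m];h=hsv[q[:,1],q[:,0]]
k=(h[:,0]>15)&(h[:,0]<35)&(h[:,2]>150);q=q[k]
img[:]=0;img[q[:,1],q[:,0]]=255
img=cv2.morphologyEx(img,cv2.MORPH_OPEN,np.ones((3,3)))
cn=max(cv2.findContours(img,0,2)[0],key=cv2.contourArea)
W=np.array([onz(c,*x[0],36)[:2] for x in cn],np.float32);print("bar",cv2.minAreaRect(W),cv2.boxPoints(cv2.minAreaRect(W)).tolist())
# dark handle
k=(p[v,u].max(1)<40)&(P[:,2]>80);print("handle",P[k].mean(0),P[k].min(0),P[k].max(0),k.sum())
```

```text
c1 [701.4  49.8  12. ]
c2 [721.6 -85.4  12. ]
c3 [ 485.9 -123.6   12. ]
c4 [467.4  10.2  12. ]
[((327, 215), [21, 73, 213], np.float32(710.8851)), ((325, 255), [24, 67, 213], np.float32(706.6403)), ((290, 250), [20, 69, 213], np.float32(729.60675)), ((355, 250), [18, 75, 210], np.float32(733.43976)), ((340, 190), [15, 122, 178], np.float32(723.5383)), ((300, 170), [16, 105, 183], np.float32(725.7006))]
board z 11.942848945312221
board ((595.0204467773438, -35.98155975341797), (239.98504638671875, 139.9967803955078), 9.99162483215332)
bar ((575.83984375, -54.28727722167969), (109.81231689453125, 40.070167541503906), 10.175759315490723) [[518.2578125, -44.26751708984375], [525.3369140625, -83.7073974609375], [633.421875, -64.30703735351562], [626.3427734375, -24.867156982421875]]
handle [616.33531086  28.22790687 139.56566   ] [607.39115121 -32.18204323  91.84448847] [634.23091324  48.95893284 162.35063797] 375
```

View pics/crop0.png

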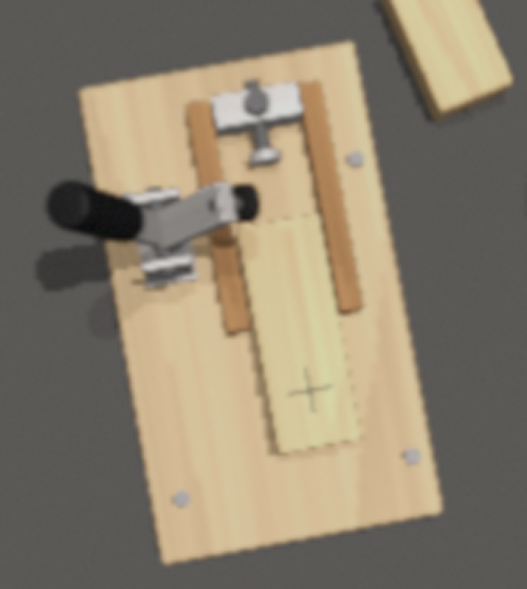

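The crop confirms the bar: wooden with a cross, on the jig between the rails, front end at crop (280,225), screw head at (263,155). The jig x axis is at 10° in the world. I'll go behind the bar with the fingers shut.

>>> {"method": "servo_tool", "body": {
  "series": [
    [-3,-3.4,0,0,0,-0.06,128],
    [-7,-7.9,0,0,0,-0.12,255],
    [-11,-12.4,0,0,0,-0.19,255],
    [-15,-17,0,0,0,-0.25,255],
    [-19,-21.5,0,0,0,-0.32,255],
    [-23,-26,0,0,0,-0.38,255],
    [-27,-30.5,0,0,0,-0.44,255],
    [-31,-35,0,0,0,-0.51,255],
    [-35,-39.6,0,0,0,-0.57,255],
    [-38,-43,0,0,0,-0.632,255]
  ],
  "squeeze": 40
}}

```text
time: 1.35
position: [449.1, 49.1, 231.3]
ee_rot: [-0.087, 0.996, -0.0, -0.0]
wrist_force: [-0.1, 0.1, -0.3]
grip_width: -0.0
finger_force: 0.0
```

```bash
cat > w.py <<'E'
from h import *
from scipy.spatial.transform import Rotation as R
s=r.get_state();Rt=R.from_quat(s["ee_rot"]).as_matrix()
a=np.radians(10.08);B=np.array([575.84,-54.29]);X=np.array([np.cos(a),np.sin(a)]);Y=np.array([-X[1],X[0]])
O=B+19*X  # jig origin (approx in x)
def w(x,y,z): return np.r_[O+x*X+y*Y,z]
def to(t): return (Rt.T@(np.array(t)-s["position"])/10).round(2)
p=s["position"];d=p[:2]-O
print("t",s["time"],"jig",(d@X).round(2),(d@Y).round(2),p[2].round(2),"axes x",(Rt[:2,0]@X).round(4),(Rt[:2,0]@Y).round(4),"F jig",(s["wrist_force"][:2]@X).round(2),(s["wrist_force"][:2]@Y).round(2),s["wrist_force"][2].round(2),"w",s["grip_width"])
E
python3 -c "
from w import *
print(Rt.round(3).tolist(),to(w(-115,0,160)),to(w(-115,0,18)),s['joints'].round(2))"
```

```text
t 1.35 jig -125.67 123.93 231.25 axes x -1.0 0.0017 F jig -0.09 0.11 -0.35 w -0.00015300507505970723
[[-0.985, -0.173, -0.0], [-0.173, 0.985, -0.0], [0.0, -0.0, -1.0]] [ -1.09 -12.39   7.13] [ -1.09 -12.39  21.33] [-0.47  0.1   0.24  2.08 -0.03  0.97  1.53]
```

>>> {"method": "servo_tool", "body": {
  "series": [
    [-0.8,-4,0,0,0,0,255],
    [-0.8,-8.5,3,0,0,0,255],
    [-0.8,-12.4,7,0,0,0,255],
    [-0.8,-12.4,12,0,0,0,255],
    [-0.8,-12.4,17,0,0,0,255],
    [-0.8,-12.4,20,0,0,0,255],
    [-0.8,-12.4,21,0,0,0,255],
    [-0.8,-12.4,21,0,0,0,255],
    [-0.8,-12.4,21,0,0,0,255]
  ]
}}

```text
time: 2.48
position: [479.5, -68.9, 22.5]
ee_rot: [-0.087, 0.996, -0.0, 0.001]
wrist_force: [-0.4, 0.1, -0.0]
grip_width: -0.002
finger_force: 0.0
```

```bash
python3 -c "
from w import *"
```

```text
t 2.475 jig -116.39 2.46 22.47 axes x -1.0 0.0018 F jig -0.41 0.22 -0.03 w -0.0018066483350951967
```

>>> {"method": "servo_tool", "body": {
  "series": [
    [-0.8,-0.2,0.2,0,0,0,255],
    [-1.6,-0.2,0.2,0,0,0,255],
    [-2.2,-0.2,0.2,0,0,0,255],
    [-2.7,-0.2,0.2,0,0,0,255],
    [-3.2,-0.2,0.2,0,0,0,255],
    [-3.6,-0.2,0.2,0,0,0,255],
    [-4.0,-0.2,0.2,0,0,0,255]
  ]
}}

```text
time: 3.35
position: [518.2, -64.0, 19.2]
ee_rot: [-0.087, 0.996, 0.0, -0.0]
wrist_force: [-0.4, 0.1, -0.4]
grip_width: 0.0
finger_force: 0.1
```

```bash
python3 -c "
from w import *
p,d=r.capture('top');cv2.imwrite('pics/top1.png',p);cv2.imwrite('pics/crop1.png',cv2.resize(p[120:310,230:400],None,fx=3.1,fy=3.1,interpolation=cv2.INTER_CUBIC))"
```

```text
t 3.35 jig -77.41 0.57 19.21 axes x -1.0 0.0019 F jig -0.39 0.14 -0.36 w 0.0003844090734792706
```

View pics/crop1.png

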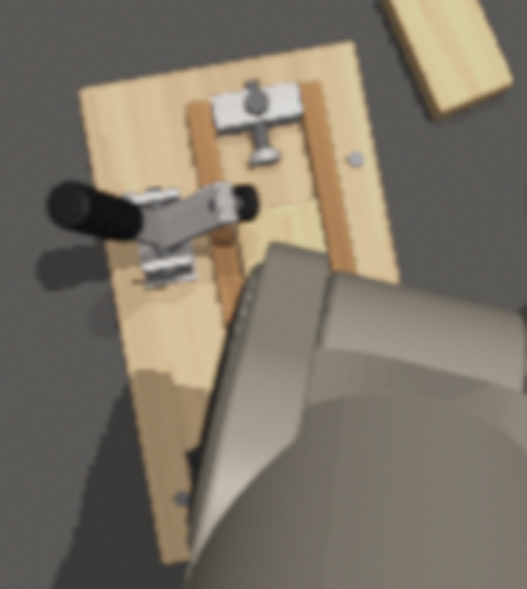

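The bar has moved about 7 mm: its front is now at crop (290,205) and the screw head at (263,158), leaving a gap of about 20 mm. I'll advance most of it, then feel.

>>> {"method": "servo_tool", "body": {
  "series": [
    [-0.3,0,0,0,0,0,255],
    [-0.6,0,0,0,0,0,255],
    [-0.9,0,0,0,0,0,255],
    [-1.1,0,0,0,0,0,255],
    [-1.2,0,0,0,0,0,255]
  ]
}}

```text
time: 4.03
position: [530.2, -61.9, 19.3]
ee_rot: [-0.087, 0.996, 0.0, -0.0]
wrist_force: [-0.7, 0.1, 0.2]
grip_width: -0.0
finger_force: 0.3
```

>>> {"method": "servo_tool", "body": {
  "series": [
    [-0.08,0,0,0,0,0,255],
    [-0.16,0,0,0,0,0,255],
    [-0.24,0,0,0,0,0,255]
  ]
}}

```text
time: 4.4
position: [532.5, -61.4, 19.3]
ee_rot: [-0.087, 0.996, 0.0, 0.0]
wrist_force: [-0.4, 0.5, 0.6]
grip_width: -0.0
finger_force: 0.2
```

>>> {"method": "servo_tool", "body": {
  "series": [
    [-0.06,0,0,0,0,0,255],
    [-0.12,0,0,0,0,0,255],
    [-0.18,0,0,0,0,0,255]
  ]
}}

```text
time: 4.78
position: [534.2, -61.1, 19.3]
ee_rot: [-0.087, 0.996, 0.0, 0.0]
wrist_force: [-1.4, -0.5, -0.5]
grip_width: -0.001
finger_force: 0.2
```

>>> {"method": "servo_tool", "body": {
  "series": [
    [-0.06,0,0,0,0,0,255],
    [-0.12,0,0,0,0,0,255]
  ]
}}

```text
time: 5.03
position: [535.4, -60.9, 19.3]
ee_rot: [-0.087, 0.996, 0.0, -0.0]
wrist_force: [-0.6, 0.2, -0.6]
grip_width: -0.0
finger_force: 0.2
```

>>> {"method": "servo_tool", "body": {
  "series": [
    [-0.06,0,0,0,0,0,255],
    [-0.12,0,0,0,0,0,255]
  ]
}}

```text
time: 5.28
position: [536.6, -60.7, 19.3]
ee_rot: [-0.087, 0.996, 0.0, -0.0]
wrist_force: [-0.9, -0.1, 0.4]
grip_width: -0.001
finger_force: 0.2
```

```bash
python3 -c "
from w import *
p,d=r.capture('top');cv2.imwrite('pics/crop2.png',cv2.resize(p[150:200,290:350],None,fx=10,fy=10,interpolation=cv2.INTER_CUBIC))"
```

```text
t 5.275 jig -58.76 0.56 19.29 axes x -1.0 0.0017 F jig -0.85 0.08 0.43 w -0.0011702351969298148
```

View pics/crop2.png

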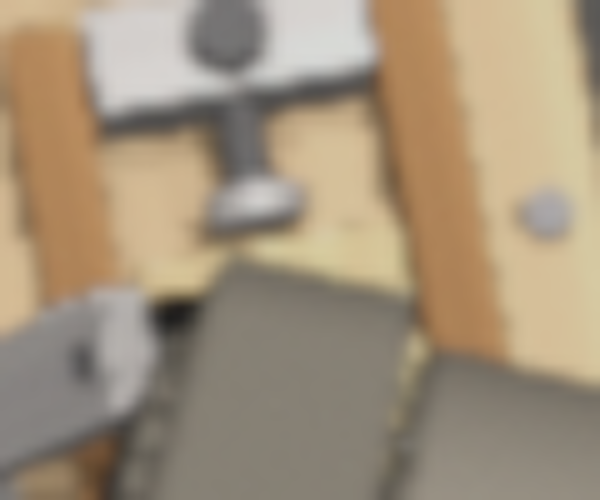

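The bar's front edge is at crop (255,250) and the head's face at (250,230), so about 1–4 mm remain. I'll creep.

>>> {"method": "servo_tool", "body": {
  "series": [
    [-0.03,0,0,0,0,0,255],
    [-0.06,0,0,0,0,0,255],
    [-0.06,0,0,0,0,0,255]
  ]
}}

```text
time: 5.7
position: [537.3, -60.6, 19.3]
ee_rot: [-0.087, 0.996, 0.0, 0.0]
wrist_force: [-0.9, -0.5, 0.8]
grip_width: -0.001
finger_force: 0.1
```

>>> {"method": "servo_tool", "body": {
  "series": [
    [-0.03,0,0,0,0,0,255],
    [-0.06,0,0,0,0,0,255],
    [-0.06,0,0,0,0,0,255]
  ]
}}

```text
time: 6.08
position: [537.8, -60.5, 19.3]
ee_rot: [-0.087, 0.996, 0.0, 0.0]
wrist_force: [-0.7, 0.4, 0.3]
grip_width: 0.002
finger_force: 0.1
```

>>> {"method": "servo_tool", "body": {
  "series": [
    [-0.03,0,0,0,0,0,255],
    [-0.06,0,0,0,0,0,255],
    [-0.06,0,0,0,0,0,255]
  ]
}}

```text
time: 6.45
position: [538.4, -60.4, 19.3]
ee_rot: [-0.087, 0.996, 0.0, 0.0]
wrist_force: [-1.3, 0.1, -0.2]
grip_width: 0.002
finger_force: 0.1
```

>>> {"method": "servo_tool", "body": {
  "series": [
    [-0.03,0,0,0,0,0,255],
    [-0.06,0,0,0,0,0,255],
    [-0.06,0,0,0,0,0,255]
  ]
}}

```text
time: 6.82
position: [539.0, -60.3, 19.3]
ee_rot: [-0.087, 0.996, 0.0, 0.0]
wrist_force: [-0.6, -0.2, -0.2]
grip_width: 0.0
finger_force: 0.1
```

>>> {"method": "servo_tool", "body": {
  "series": [
    [-0.03,0,0,0,0,0,255],
    [-0.06,0,0,0,0,0,255],
    [-0.06,0,0,0,0,0,255]
  ]
}}

```text
time: 7.2
position: [539.6, -60.2, 19.3]
ee_rot: [-0.087, 0.996, -0.0, 0.0]
wrist_force: [-0.5, 0.0, 0.3]
grip_width: -0.0
finger_force: 0.1
```

>>> {"method": "servo_tool", "body": {
  "series": [
    [-0.03,0,0,0,0,0,255],
    [-0.06,0,0,0,0,0,255],
    [-0.06,0,0,0,0,0,255]
  ]
}}

```text
time: 7.58
position: [540.2, -60.1, 19.3]
ee_rot: [-0.087, 0.996, -0.0, 0.0]
wrist_force: [1.1, -0.4, 0.2]
grip_width: -0.001
finger_force: 0.1
```

>>> {"method": "servo_tool", "body": {
  "series": [
    [-0.03,0,0,0,0,0,255],
    [-0.06,0,0,0,0,0,255],
    [-0.06,0,0,0,0,0,255]
  ]
}}

```text
time: 7.95
position: [540.8, -59.9, 19.3]
ee_rot: [-0.087, 0.996, 0.0, 0.0]
wrist_force: [-0.3, 0.3, -0.5]
grip_width: -0.0
finger_force: 0.1
```

>>> {"method": "servo_tool", "body": {
  "series": [
    [-0.03,0,0,0,0,0,255],
    [-0.06,0,0,0,0,0,255],
    [-0.06,0,0,0,0,0,255]
  ]
}}

```text
time: 8.32
position: [541.4, -59.9, 19.3]
ee_rot: [-0.087, 0.996, 0.0, 0.0]
wrist_force: [-0.1, -0.2, 0.5]
grip_width: 0.001
finger_force: 0.1
```

>>> {"method": "servo_tool", "body": {
  "series": [
    [-0.03,0,0,0,0,0,255],
    [-0.06,0,0,0,0,0,255],
    [-0.06,0,0,0,0,0,255]
  ]
}}

```text
time: 8.7
position: [541.6, -59.8, 19.2]
ee_rot: [-0.087, 0.996, 0.0, -0.0]
wrist_force: [-2.1, -0.2, 1.6]
grip_width: -0.001
finger_force: 0.7
```

>>> {"method": "servo_tool", "body": {
  "series": [
    [-0.03,0,0,0,0,0,255],
    [-0.06,0,0,0,0,0,255],
    [-0.06,0,0,0,0,0,255]
  ]
}}

```text
time: 9.07
position: [541.6, -59.8, 19.1]
ee_rot: [-0.087, 0.996, 0.0, -0.001]
wrist_force: [-4.2, -0.8, 3.2]
grip_width: -0.005
finger_force: 2.4
```

```bash
python3 -c "
from w import *
p,d=r.capture('top');cv2.imwrite('pics/crop3.png',cv2.resize(p[150:200,290:350],None,fx=10,fy=10,interpolation=cv2.INTER_CUBIC))"
```

```text
t 9.075 jig -53.65 0.56 19.14 axes x -1.0 0.0019 F jig -4.28 -0.07 3.24 w -0.004695976719550436
```

View pics/crop3.png

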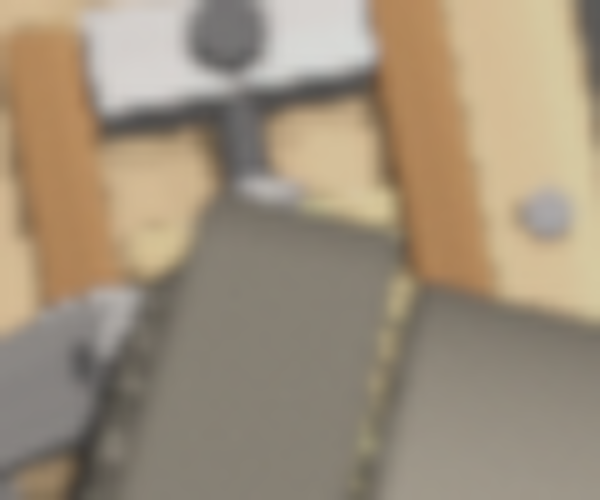

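The bar has met the screw head at crop (265,190), with stiffness around 3.5 N/mm. I'll press up to about 10 N.

>>> {"method": "servo_tool", "body": {
  "series": [
    [-0.04,0,0,0,0,0,255],
    [-0.08,0,0,0,0,0,255],
    [-0.12,0,0,0,0,0,255],
    [-0.12,0,0,0,0,0,255]
  ]
}}

```text
time: 9.62
position: [541.6, -59.8, 19.0]
ee_rot: [-0.087, 0.996, 0.0, -0.002]
wrist_force: [-7.8, -1.3, 5.9]
grip_width: 0.001
finger_force: 4.0
```

>>> {"method": "servo_tool", "body": {
  "series": [
    [-0.03,0,0,0,0,0,255],
    [-0.06,0,0,0,0,0,255],
    [-0.06,0,0,0,0,0,255],
    [-0.06,0,0,0,0,0,255]
  ]
}}

```text
time: 10.12
position: [541.6, -59.8, 18.9]
ee_rot: [-0.087, 0.996, 0.0, -0.002]
wrist_force: [-8.7, -1.2, 7.5]
grip_width: 0.002
finger_force: 4.6
```

>>> {"method": "servo_tool", "body": {
  "series": [
    [-0.02,0,-0.01,0,0,0,255],
    [-0.04,0,-0.02,0,0,0,255],
    [-0.05,0,-0.03,0,0,0,255],
    [-0.05,0,-0.03,0,0,0,255]
  ]
}}

```text
time: 10.62
position: [541.7, -59.8, 18.9]
ee_rot: [-0.087, 0.996, 0.0, -0.003]
wrist_force: [-8.7, -0.9, 5.2]
grip_width: -0.003
finger_force: 4.8
```

>>> {"method": "servo_tool", "body": {
  "series": [
    [-0.02,0,0,0,0,0,255],
    [-0.04,0,0,0,0,0,255],
    [-0.04,0,0,0,0,0,255],
    [-0.04,0,0,0,0,0,255]
  ]
}}

```text
time: 11.12
position: [541.7, -59.8, 18.9]
ee_rot: [-0.087, 0.996, 0.0, -0.003]
wrist_force: [-9.9, -1.2, 6.9]
grip_width: 0.001
finger_force: 5.3
```

About 10 N is held axially. I'll back off and rise clear.

>>> {"method": "servo_tool", "body": {
  "series": [
    [0.2,0,0,0,0,0,255],
    [0.5,0,0,0,0,0,255],
    [1.5,0,0,0,0,0,255],
    [3.0,0,-1,0,0,0,255],
    [4,0,-5,0,0,0,255],
    [4,0,-10,0,0,0,255],
    [4,0,-15,0,0,0,255],
    [4,0,-20,0,0,0,255],
    [3,4,-22,0,0,0,255],
    [0,8,-22,0,0,0,255]
  ]
}}

```text
time: 12.38
position: [531.3, 19.3, 242.7]
ee_rot: [-0.086, 0.996, 0.001, 0.003]
wrist_force: [1.0, -0.4, 0.1]
grip_width: 0.001
finger_force: 0.0
```

```bash
python3 -c "
from w import *
print(to(w(35,140,240)),to(w(35,140,125)),s['joints'].round(2))
p,d=r.capture('top');c=r.calibration('top')
cv2.imwrite('pics/crop4.png',cv2.resize(p[120:310,230:400],None,fx=3.1,fy=3.1,interpolation=cv2.INTER_CUBIC))"
```

```text
t 12.375 jig -49.97 80.29 242.66 axes x -1.0 0.0046 F jig 0.96 -0.6 0.14 w 0.0008925266049890678
[-8.47  6.01  0.31] [-8.41  6.   11.81] [-0.43  0.23  0.33  1.91 -0.09  1.01  1.68]
```

View pics/crop4.png

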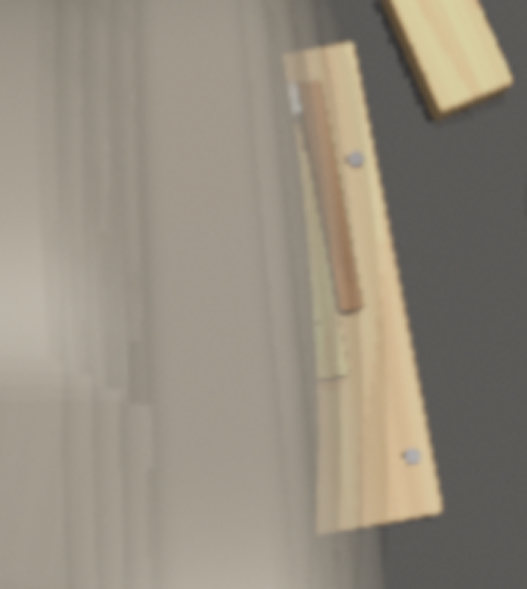

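The arm blocks most of the view, but the bar's back end has advanced to crop y≈377. On to the outer side of the handle.

>>> {"method": "servo_tool", "body": {
  "series": [
    [-2,3,0,0,0,0,255],
    [-5,5,0,0,0,0,255],
    [-8.4,6,0,0,0,0,255],
    [-8.4,6,4,0,0,0,255],
    [-8.4,6,8,0,0,0,255],
    [-8.4,6,11,0,0,0,255],
    [-8.4,6,11.8,0,0,0,255],
    [-8.4,6,11.8,0,0,0,255]
  ]
}}

```text
time: 13.42
position: [603.5, 92.9, 122.2]
ee_rot: [-0.087, 0.996, -0.0, 0.0]
wrist_force: [0.0, 0.3, -0.3]
grip_width: -0.003
finger_force: 0.0
```

```bash
python3 -c "
from w import *
p,d=r.capture('scene')
cv2.imwrite('pics/sc2.png',cv2.resize(p[150:420,220:480],None,fx=2.2,fy=2.2,interpolation=cv2.INTER_CUBIC))"
```

```text
t 13.425 jig 34.0 140.12 122.15 axes x -1.0 0.002 F jig 0.05 0.25 -0.26 w -0.00339679878884802
```

View pics/sc2.png

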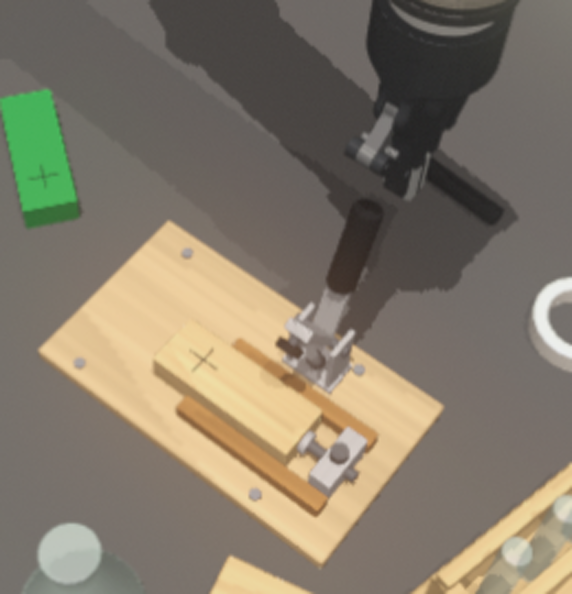

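The bar sits against the screw head at (305,440), and the fingers stand outside the handle at (410,180). I'll approach and push in small steps.

>>> {"method": "servo_tool", "body": {
  "series": [
    [0,-0.7,0,0,0,0,255],
    [0,-1.3,0,0,0,0,255],
    [0,-1.8,0,0,0,0,255],
    [0,-2.2,0,0,0,0,255],
    [0,-2.4,0,0,0,0,255],
    [0,-2.6,0,0,0,0,255],
    [0,-2.7,0,0,0,0,255]
  ]
}}

```text
time: 14.35
position: [608.3, 66.6, 121.5]
ee_rot: [-0.087, 0.996, 0.0, -0.0]
wrist_force: [-0.4, 0.3, -0.5]
grip_width: -0.002
finger_force: 0.0
```

>>> {"method": "servo_tool", "body": {
  "series": [
    [0,-0.1,0,0,0,0,255],
    [0,-0.2,0,0,0,0,255],
    [0,-0.3,0,0,0,0,255]
  ]
}}

```text
time: 14.72
position: [608.6, 65.1, 121.6]
ee_rot: [-0.088, 0.996, 0.001, -0.0]
wrist_force: [-1.2, 4.9, 0.9]
grip_width: 0.001
finger_force: 2.6
```

>>> {"method": "servo_tool", "body": {
  "series": [
    [0,-0.1,0,0,0,0,255],
    [0,-0.2,0,0,0,0,255],
    [0,-0.3,0,0,0,0,255]
  ]
}}

```text
time: 15.1
position: [609.0, 63.4, 121.9]
ee_rot: [-0.088, 0.996, 0.001, -0.0]
wrist_force: [-3.9, 6.3, 4.5]
grip_width: -0.001
finger_force: 3.9
```

>>> {"method": "servo_tool", "body": {
  "series": [
    [0,-0.1,0,0,0,0,255],
    [0,-0.2,0,0,0,0,255],
    [0,-0.3,0,0,0,0,255]
  ]
}}

```text
time: 15.48
position: [609.7, 60.7, 122.3]
ee_rot: [-0.088, 0.996, 0.002, 0.0]
wrist_force: [-4.0, 7.3, 6.4]
grip_width: 0.002
finger_force: 4.1
```

>>> {"method": "servo_tool", "body": {
  "series": [
    [0,-0.15,0,0,0,0,255],
    [0,-0.3,0,0,0,0,255],
    [0,-0.45,0,0,0,0,255],
    [0,-0.6,0,0,0,0,255]
  ]
}}

```text
time: 15.98
position: [611.3, 54.6, 122.6]
ee_rot: [-0.088, 0.996, 0.001, 0.001]
wrist_force: [-2.7, 6.9, 8.0]
grip_width: -0.0
finger_force: 5.6
```

```bash
python3 -c "
from w import *
p,d=r.capture('scene')
cv2.imwrite('pics/sc3.png',cv2.resize(p[180:370,300:460],None,fx=3,fy=3,interpolation=cv2.INTER_CUBIC))"
```

```text
t 15.975 jig 34.96 101.02 122.57 axes x -1.0 -0.0005 F jig -1.42 7.25 7.99 w -0.00045292189803129745
```

View pics/sc3.png

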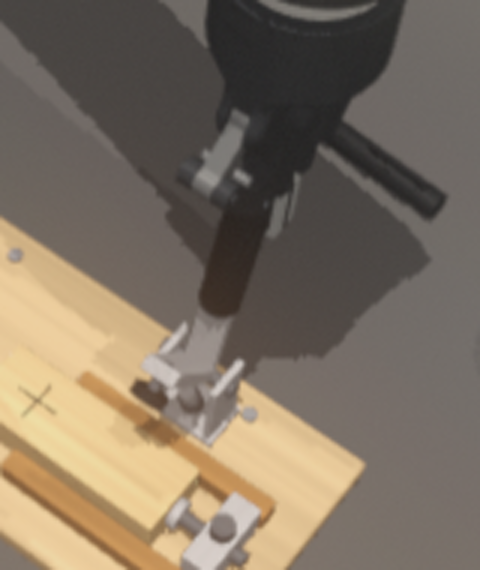

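The grip at (235,250) is bearing on the fingers and the jaw is coming down; the bar is still at the screw at (175,515). I'll continue, easing the tool up slightly to relieve the vertical friction.

>>> {"method": "servo_tool", "body": {
  "series": [
    [0,-0.15,-0.05,0,0,0,255],
    [0,-0.3,-0.1,0,0,0,255],
    [0,-0.45,-0.15,0,0,0,255],
    [0,-0.6,-0.2,0,0,0,255]
  ]
}}

```text
time: 16.52
position: [612.3, 48.1, 124.4]
ee_rot: [-0.088, 0.996, 0.001, 0.001]
wrist_force: [-0.8, 5.1, 3.8]
grip_width: -0.002
finger_force: 4.4
```

>>> {"method": "servo_tool", "body": {
  "series": [
    [0,-0.15,-0.02,0,0,0,255],
    [0,-0.3,-0.04,0,0,0,255],
    [0,-0.45,-0.06,0,0,0,255],
    [0,-0.6,-0.08,0,0,0,255]
  ]
}}

```text
time: 17.02
position: [613.5, 42.0, 125.5]
ee_rot: [-0.088, 0.996, 0.001, 0.001]
wrist_force: [-3.1, 4.1, 6.3]
grip_width: -0.0
finger_force: 5.1
```

>>> {"method": "servo_tool", "body": {
  "series": [
    [0,-0.15,-0.02,0,0,0,255],
    [0,-0.3,-0.04,0,0,0,255],
    [0,-0.45,-0.06,0,0,0,255],
    [0,-0.6,-0.06,0,0,0,255],
    [0,-0.75,-0.06,0,0,0,255],
    [0,-0.9,-0.06,0,0,0,255]
  ]
}}

```text
time: 17.77
position: [615.2, 32.5, 126.4]
ee_rot: [-0.088, 0.996, 0.001, 0.001]
wrist_force: [-2.1, 5.0, 9.7]
grip_width: 0.002
finger_force: 5.8
```

>>> {"method": "servo_tool", "body": {
  "series": [
    [0,-0.15,0,0,0,0,255],
    [0,-0.3,0,0,0,0,255],
    [0,-0.45,0,0,0,0,255],
    [0,-0.6,0,0,0,0,255]
  ]
}}

```text
time: 18.27
position: [616.4, 26.5, 126.1]
ee_rot: [-0.087, 0.996, 0.001, 0.001]
wrist_force: [-1.0, 4.6, 5.0]
grip_width: -0.003
finger_force: 2.8
```

>>> {"method": "servo_tool", "body": {
  "series": [
    [0,-0.15,0,0,0,0,255],
    [0,-0.3,0,0,0,0,255],
    [0,-0.45,0,0,0,0,255],
    [0,-0.6,0,0,0,0,255]
  ]
}}

```text
time: 18.77
position: [616.7, 19.1, 124.9]
ee_rot: [-0.087, 0.996, -0.0, 0.0]
wrist_force: [-0.1, 2.5, 2.0]
grip_width: -0.002
finger_force: 1.2
```

>>> {"method": "servo_tool", "body": {
  "series": [
    [0,-0.15,0,0,0,0,255],
    [0,-0.3,0,0,0,0,255],
    [0,-0.45,0,0,0,0,255],
    [0,-0.6,0,0,0,0,255]
  ]
}}

```text
time: 19.27
position: [617.2, 13.0, 124.7]
ee_rot: [-0.087, 0.996, -0.0, -0.001]
wrist_force: [0.6, 1.3, -0.4]
grip_width: -0.0
finger_force: 0.5
```

```bash
python3 -c "
from w import *"
```

```text
t 19.275 jig 33.52 59.02 124.65 axes x -1.0 0.0021 F jig 0.86 1.17 -0.4 w -0.00034637736132910757
```

>>> {"method": "servo_tool", "body": {
  "series": [
    [0,-0.15,0,0,0,0,255],
    [0,-0.3,0,0,0,0,255],
    [0,-0.45,0,0,0,0,255],
    [0,-0.6,0,0,0,0,255]
  ]
}}

```text
time: 19.77
position: [618.7, 7.2, 125.0]
ee_rot: [-0.087, 0.996, -0.0, 0.0]
wrist_force: [-0.2, -0.0, -0.6]
grip_width: 0.004
finger_force: 0.0
```

>>> {"method": "servo_tool", "body": {
  "series": [
    [0,2,0,0,0,0,255],
    [0,5,0,0,0,0,255],
    [0,8,0,0,0,0,255],
    [0,10,-2,0,0,0,255],
    [0,12,-6,0,0,0,255],
    [0,14,-10,0,0,0,255],
    [0,18,-10,0,0,0,255],
    [0,22,-10,0,0,0,255],
    [0,22,-10,0,0,0,255]
  ]
}}

```text
time: 20.9
position: [578.3, 230.7, 224.8]
ee_rot: [-0.091, 0.996, 0.001, -0.0]
wrist_force: [0.3, -0.2, -0.1]
grip_width: -0.003
finger_force: 0.0
```

```bash
python3 -c "
from w import *
p,d=r.capture('scene')
cv2.imwrite('pics/sc4.png',cv2.resize(p[220:410,230:430],None,fx=3,fy=3,interpolation=cv2.INTER_CUBIC))"
```

```text
t 20.9 jig 33.31 280.21 224.81 axes x -1.0 -0.0066 F jig 0.28 -0.21 -0.09 w -0.0026804786936007394
```

View pics/sc4.png

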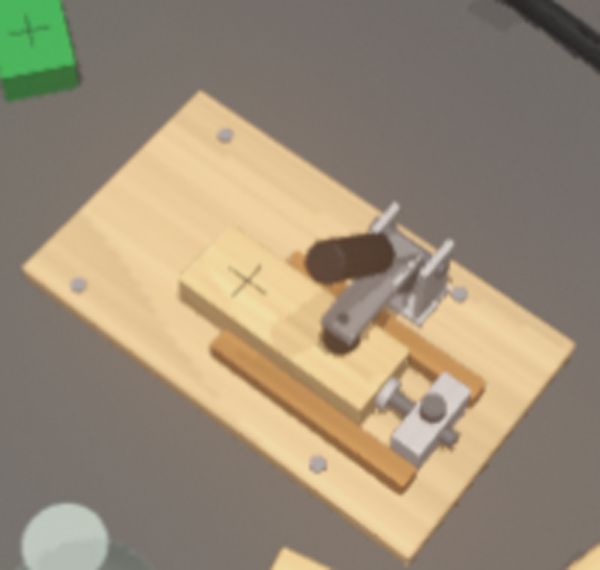

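The clamp is shut, its pad on the bar at (342,335), and the bar end is at the screw head at (388,393). One numeric check that the bar didn't creep.

Run:
```python
from w import *
c=r.calibration("top");p,d=r.capture("top")
v,u=np.mgrid[120:310,230:400];u=u.ravel();v=v.ravel()
P=np.array([atd(c,a,b,d[b,a]) for a,b in zip(u,v)])
hsv=cv2.cvtColor(p,cv2.COLOR_BGR2HSV);h=hsv[v,u]
k=(P[:,2]>30)&(P[:,2]<42)&(h[:,0]>15)&(h[:,0]<35)&(h[:,2]>110)
q=P[k][:,:2]-O;x=q@X;y=q@Y;k2=abs(y)<17
print("bar x",np.percentile(x[k2],[.3,99.7]),"y",np.percentile(y,[1,99]))
# screw head: grey pixels ahead of bar
g=(h[:,1]<40)&(P[:,2]>18)&(P[:,2]<36);q=P[g][:,:2]-O;xx=q@X;yy=q@Y;m=(abs(yy)<9)&(xx>50)
print("head xmin",np.percentile(xx[m],[0,2,5]))
k=(p[v,u].max(1)<60)&(P[:,2]>85);print("grip y,z",((P[k][:,:2]-O)@Y).mean(),P[k][:,2].mean())
```

```text
t 20.95 jig 33.59 277.01 224.78 axes x -1.0 -0.0033 F jig 1.15 0.35 0.45 w 0.0012600108791588993
bar x [-42.74299315 101.45002586] y [-19.8982854   19.51245635]
head xmin [67.858894   68.82815359 69.45237096]
grip y,z 4.752360768550397 126.1930583607305
```

```bash
python3 -c "
from rig import r
print(r.job_done())"
```

```text
the job is handed in; nothing more can be done
None
```

The bar is pressed against the stop screw at about 10 N, the clamp is snapped shut on it, and the job is handed in; no force reading passed 13 N and the flask was not touched.

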